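# Divert the waiting sample capsules to the empty lane

## Robot

A 6-joint arm with a two-finger parallel gripper is mounted at the origin on the work surface. World frame = base frame: x ahead of the robot, y to its left, z up, the work surface at z = 0. Lengths are in mm, angles in rad, forces in N, time in s.
With the tool pointing down it reaches from about 275 to 725 mm from the base axis. Payload 15.9 kg.
Tool frame: the origin (TCP) lies on the centre line of the jaws, within the pads' length; the fingertips stand 8 mm ahead of it and the grasp point (between the pads) lies 11 mm behind it (bot.tips_ahead is the distance from the TCP to the fingertips, in mm); z points along the fingers, y is the direction in which the jaws open and shut (so a half turn about z gives the same grasp; the last joint's range is limited). The gripper opens to 85 mm and grips with 20 to 120 N. Pads are 22 mm wide; open, the fingers measure 114 mm over their backs; the gripper's body (76 mm by 85 mm) begins 54 mm behind the grasp point. The pads swing forward as they close: fully open they stand 13 mm farther back than shut.
Start: joints at [-1.206, 0.213, -0.034, 1.323, 0, 1.571], TCP at [178.374, -467.084, 201.806] pointing down, gripper open.
Joint ranges: [-2.98, 2.98], [-0.74, 1.72], [-1.14, 1.35], [-2.1, 2.04], [-1.57, 1.44], [-3.14, 3.14]. Speed limits (rad/s): [1.89, 1.89, 2.39, 2.57, 3.14, 3.14].

## Interface

Orientations are given as a unit quaternion [w, x, y, z].
In Python, from workcell import bot gives the robot as it stands.
- The arm moves only by the shell command python3 -m creep 'ROWS' [FORCE]. ROWS is JSON, a list of rows, each an object with "offset": the shift along the tool's x, y, z in m, a list of three; "dr": the turn, a rotation vector about the tool's x, y, z in degrees, a list of three; "jaw": the opening, from 0 (shut) to 1 (fully open). A call has 1 to 20 rows; each row shifts and turns the commanded pose from where the row before left it, along the tool's axes as they then stand; what a row does not reach is not made up. A row lasts 1/10 s, in which the tool goes at most 50 mm and 8.59 degrees, less where a joint would pass 70% of its speed; a pose out of reach is approached as far as the arm can. A call is refused whole if a number of a shift passes 0.05 or a number of a turn 8.59, either way. A call with a gripper value outside its range is refused whole. The fingers move at their own pace and stop on an object; FORCE is the grip in N (left out, the last holds). Time passes only in rows, so rows that do not move let the fingers close. It gives the time, the measured TCP pose, the force and the opening at its end, in the units of the state.
- bot.sense(): the state, without advancing time (a new reading comes with each control period).
- bot.grab_frame(name): name is "scene" or "top"; returns a dict with "img" (480x640x3 uint8, red, green, blue), "vertical_fov" (degrees; the focal length in pixels is half the picture's height over the tangent of half this angle, whatever the lens; pixels are square), "cx", "cy" (the principal point, pixels), "world_to_cam" (4x4, takes a point from world to camera coordinates). Camera axes: x right, y down, z forward; pixel columns grow to the right and rows downward; lengths in mm; the calibration is good to about 2 mm. A picture is of the moment at which its call begins. There is no depth.
- bot.job_done(): hands the job in, once; it reports no verdict.
Trained networks look in the newest picture that a camera, given by its name, has taken for a name from the list of things; names that differ only in an ending like _2 or _b are one class to them, and where a whole thing is asked for, a point or a joint stands for the part that bears it (a point fixed in the world has none). Each returns a list of dicts, best first, with "score" (0 to 1); they miss things now and then, are a little off and sometimes report something else, mostly with a low value. They report only what shows in the picture. A call takes as long as a camera call.
- bot.boxes_of(camera, target): "box" ([left, top, right, bottom] in pixels, round what is visible of it).
- bot.spot_point(camera, target): "centre" ([column, row] in pixels: a listed point, or the origin of a listed thing).
The state is a dict: "t": time; "joint_pos": joint angles; "joint_velocities": joint speeds; "joint_torque": joint torques, N m; "tool_pos": TCP position; "tcp_rot": TCP orientation; "contact_force": force on the tool from outside, world axes, zero at the start; "ft_torque": the same for the moment, N m; "opening": finger opening in mm.
Only numpy, scipy, OpenCV 4.12 (cv2) and the standard library are available. Lean on these libraries where they do the work, as an engineer would, in place of code of your own. Each camera call takes 0.05 s, during which the arm holds its last target.

## Task

One lane of the sample diverter is full and two capsules are waiting in its rocking gate. First push the empty lane's shutter fully open by its push plate, then rock the gate over its pivot by pressing down its raised end, so that both waiting capsules roll past the shutter to the end of the empty lane and the gate stays over. Use fingertips only: do not touch or lift any capsule, do not disturb the queue in the full lane, and leave everything else on the table where it is.

Things in the scene. Friction and masses are not known exactly. Their poses are not given: they have to be found in the camera images.
- diverter: Capsule diverter, a fixed stand, grey base 130 x 450 x 12 mm, long along its own y. Origin on the table under the pivot, z up. In a row along y, 44 mm wide, centred on x = 0: the rocking gate (y -90 to +90) between two lanes. Its -x side (nearest the robot at yaw 0) carries the gate's pads and the shutter's push plate. Bystanders up to 85 mm high stand within 110 mm of the base, at y below +75 mm.
- full_end (a point): Inner floor at the closed outer end of the full lane: aluminium chute from y = -95 to -181 mm in the diverter, floor sloping down outwards 0.13 rad from 88 mm high, walls 26 mm high.
- empty_end (a point): Inner floor at the closed outer end of the empty lane: like the full lane, y = +95 to +218 mm in the diverter, closed by the shutter plate at y = +125 mm.
- gate (a joint): Rocking angle, rad, of the gate, a steel trough on a pivot (axis along x, 100 mm above the table): 0 at the start (-y end down at the full lane, +y end raised 0.14 rad), 0.28 = over against its other stop (+y end down at the empty lane). Top-heavy: well past level it falls to the stop by itself and stays. About 1 to 3 N on the raised pad rock it.
- pad_raised (a point): Centre of the top of the dark finger pad at the gate's +y end, raised at the start: a plate 36 mm (x) by 34 mm (y), 5 mm thick, sticking out of the trough's -x wall, at x = -41, y = +68 mm in the gate. 113 mm above the table at the start, 94 mm when rocked over; free below. The trough wall, 19 mm from this point towards +x, stands 24 mm above it.
- pad_lowered (a point): The same point of the same pad at the -y end of the gate, about 94 mm high at the start.
- shutter (a joint): Travel of the empty lane's shutter along the diverter's +x, m: 0 to 0.008 at the start (a plate closes the lane), 0.042 = fully open (stop). It moves with about 2 N and stays where it is left.
- push_face (a point): Centre of the outer (-x) face of the shutter's dark upright push plate, 34 mm (y) x 46 mm (z), 6 mm thick, 121 mm above the table, upper edge at 144 mm; at shutter 0 it is at x = -69, y = +125 mm in the diverter. Push it towards the diverter's +x. A bar 131 mm high runs from it across the lane to a post at x = +66 mm and carries the shutter plate.
- queue_a_center (a point): Centre of the outermost of the three round sample capsules (white balls, 30 mm, 30 g) that fill the full lane.
- queue_b_center (a point): Centre of the middle of the three round sample capsules (white balls, 30 mm, 30 g) that fill the full lane.
- queue_c_center (a point): Centre of the innermost of the three round sample capsules (white balls, 30 mm, 30 g) that fill the full lane.
- wait_a_center (a point): Centre of one of the two round sample capsules (white balls, 30 mm, 30 g) that wait in the low end of the gate trough; this one touches the queue in the full lane.
- wait_b_center (a point): Centre of the other waiting capsule, next to it in the trough, nearer the pivot.
- vial: Bystander: small vial, 32 mm across, 62 mm high, before the diverter. Origin at the middle of its underside.
- tin: Bystander: round aluminium sample tin, 52 mm across, 40 mm high, before the diverter. Origin at the middle of its underside.
- dish: Bystander: steel dish, 80 mm across, 22 mm high, behind the diverter. Origin at the middle of its underside.
- jar: Bystander: glass jar, 60 mm across, 85 mm high, behind the diverter. Origin at the middle of its underside.
- sieve: Bystander: round aluminium lab sieve, 160 mm across, 50 mm high, on the robot's left. Origin at the middle of its underside.
- bottle: Bystander: white bottle, 64 mm across, 150 mm high, on the robot's left. Origin at the middle of its underside.
- scoop: Bystander: steel spoon, 190 mm long, lying on the robot's right. Origin at the middle of its underside.

How it is judged:
By the outcome, as a careful person would: the job done as asked, in the order asked, and still so for the second after the job is handed in, with the robot touching nothing.
It also fails if it takes over 40 s, if anything falls off the work surface, if the arm or the gripper's body presses on something with over 40 N, if the wrist force passes 120 N, or if a joint passes its speed limit or range.

## Working session

There is one attempt and no reset: what is moved stays moved. The work goes in short steps, Python scripts to look and compute and a shell command to move; the robot and the scene stay as the last step left them, time stands still between calls to the robot, and variables do not carry over. Pictures are saved under pics/ and viewed, and the job is handed in when it is done.

```bash
mkdir -p pics
python3 - <<'E'
from workcell import bot
import cv2
for n in("scene","top"):
    f=bot.grab_frame(n); cv2.imwrite(f"pics/{n}0.png",f["img"][:,:,::-1])
    print(n,f["vertical_fov"],f["cx"],f["cy"],f["world_to_cam"])
    for t in["pad_raised","pad_lowered","push_face","full_end","empty_end","diverter","wait_a_center","queue_a_center","vial","tin","jar","dish","bottle"]:
        print(t,[(round(d["score"],2),[round(x) for x in d["centre"]]) for d in bot.spot_point(n,t)][:5])
print(bot.sense())
E
```

```text
scene 45.52168563610706 322.8399116532113 229.84687446112432 [[ 4.76591970e-01  8.79083966e-01  8.45425417e-03 -2.24299747e+02]
 [ 6.29813075e-01 -3.34709781e-01 -7.00931418e-01 -3.10339196e+02]
 [-6.13347849e-01  3.39382885e-01 -7.13178570e-01  1.77322478e+03]
 [ 0.00000000e+00  0.00000000e+00  0.00000000e+00  1.00000000e+00]]
pad_raised [(0.96, [341, 219]), (0.48, [310, 250])]
pad_lowered [(0.64, [294, 249]), (0.5, [298, 259])]
push_face [(0.75, [354, 202])]
full_end [(0.87, [262, 289]), (0.65, [311, 249])]
empty_end [(0.91, [395, 218]), (0.29, [300, 260])]
diverter [(0.87, [327, 276])]
wait_a_center [(0.7, [300, 260])]
queue_a_center [(0.57, [265, 280])]
vial [(0.76, [286, 246])]
tin [(0.88, [256, 264])]
jar [(0.8, [374, 308])]
dish [(0.97, [329, 335])]
bottle [(0.8, [454, 206])]
top 53.09826351929268 323.10102659696224 244.23550048048352 [[ 1.68495497e-02 -9.99802284e-01  1.05586897e-02 -4.85045805e+01]
 [-9.97946710e-01 -1.74690479e-02 -6.16214017e-02  5.85058854e+02]
 [ 6.17936684e-02 -9.49871674e-03 -9.98043745e-01  1.15960266e+03]
 [ 0.00000000e+00  0.00000000e+00  0.00000000
[... 466 characters left out ...]
3])]
{'t': 1.4, 'joint_pos': array([-1.20598104e+00,  2.12883047e-01, -3.43800280e-02,  1.32349893e+00,
        1.07664526e-06,  1.57080141e+00]), 'joint_velocities': array([ 0.00125888,  0.00015636,  0.00050924,  0.0001493 , -0.0004965 ,
       -0.00027184]), 'joint_torque': array([ 1.15032522e-04, -6.85959363e+01,  4.87325478e+01,  1.41576194e-03,
       -7.76324600e-05,  1.80708219e-05]), 'tool_pos': array([ 178.38759477, -467.09176988,  201.82224919]), 'tcp_rot': array([1.67792509e-05, 9.83410263e-01, 1.81395297e-01, 3.64251539e-06]), 'contact_force': array([-0.19177796,  1.07731373, -0.07121972]), 'ft_torque': array([-0.01809153, -0.0214025 ,  0.03515029]), 'opening': 85.28764606729719}
```

```bash
cat > h.py <<'E'
import numpy as np
from scipy.optimize import least_squares
CAM={"scene":(45.52168563610706,322.8399116532113,229.84687446112432,np.array([[4.76591970e-01,8.79083966e-01,8.45425417e-03,-2.24299747e+02],[6.29813075e-01,-3.34709781e-01,-7.00931418e-01,-3.10339196e+02],[-6.13347849e-01,3.39382885e-01,-7.13178570e-01,1.77322478e+03]])),
"top":(53.09826351929268,323.10102659696224,244.23550048048352,np.array([[1.68495497e-02,-9.99802284e-01,1.05586897e-02,-4.85045805e+01],[-9.97946710e-01,-1.74690479e-02,-6.16214017e-02,5.85058854e+02],[6.17936684e-02,-9.49871674e-03,-9.98043745e-01,1.15960266e+03]]))}
def proj(n,p):
    v,cx,cy,M=CAM[n]; f=240/np.tan(np.radians(v/2)); c=M[:,:3]@np.asarray(p,float)+M[:,3]
    return np.array([cx+f*c[0]/c[2],cy+f*c[1]/c[2]])
def back(n,uv,z):
    v,cx,cy,M=CAM[n]; f=240/np.tan(np.radians(v/2)); R=M[:,:3]
    d=R.T@np.array([(uv[0]-cx)/f,(uv[1]-cy)/f,1]); o=-R.T@M[:,3]
    return o+d*(z-o[2])/d[2]
def d2w(q,p): # q=x,y,yaw
    c,s=np.cos(q[2]),np.sin(q[2]); return np.array([q[0]+c*p[0]-s*p[1],q[1]+s*p[0]+c*p[1],p[2]])
E
python3 - <<'E'
import cv2
a=cv2.imread("pics/scene0.png")[150:375,210:510]; cv2.imwrite("pics/sc1.png",cv2.resize(a,(800,600),interpolation=cv2.INTER_CUBIC))
a=cv2.imread("pics/top0.png")[150:330,210:450]; cv2.imwrite("pics/tc1.png",cv2.resize(a,(800,600),interpolation=cv2.INTER_CUBIC))
from h import *
zs=dict(pad_raised=113,push_face=121,full_end=77,empty_end=72)
S=dict(pad_raised=[341,219],push_face=[354,202],full_end=[262,289],empty_end=[395,218])
T=dict(pad_raised=[310,248],push_face=[285,255],full_end=[410,219],empty_end=[245,240])
for k in zs: print(k,back("scene",S[k],zs[k]),back("top",T[k],zs[k]))
E
```

```text
pad_raised [573.64697273  -8.62077898 113.        ] [570.92942524  -8.17683206 113.        ]
push_face [544.76640567  43.38392574 121.        ] [553.87759769  47.19709147 121.        ]
full_end [ 649.854278   -247.41496095   77.        ] [ 644.9362867  -240.38024153   77.        ]
empty_end [596.88608667 131.83180729  72.        ] [589.2033364  144.77283909  72.        ]
```

View pics/sc1.png

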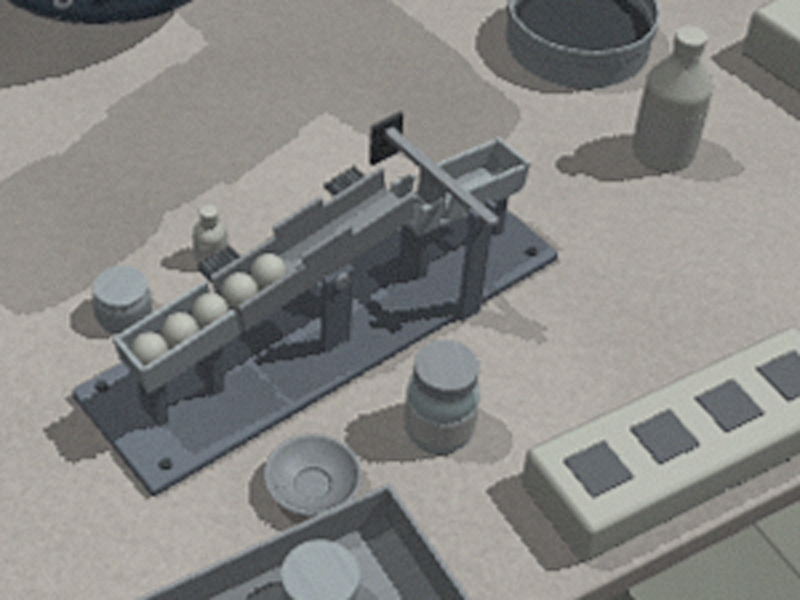

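View pics/tc1.png

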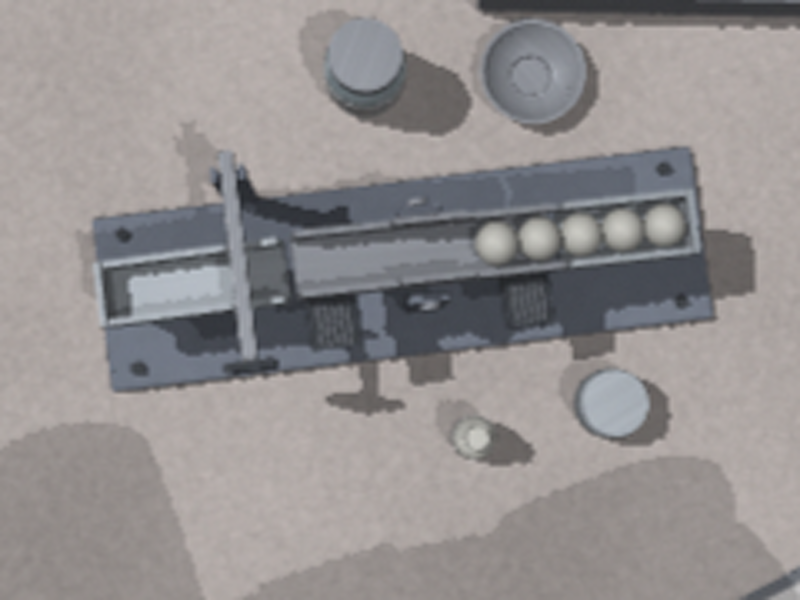

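View pics/scene0.png

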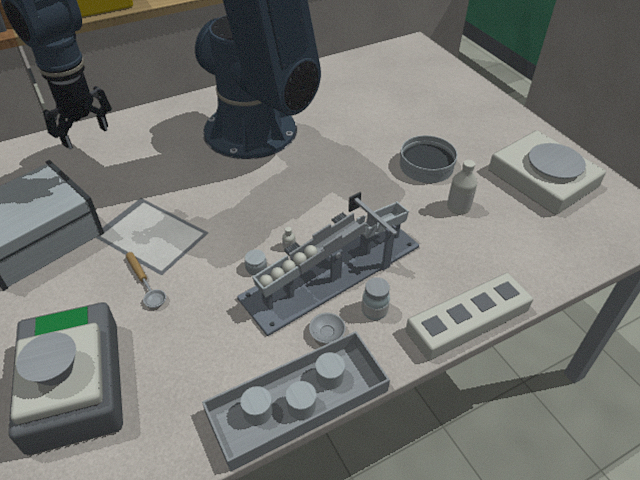

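The scene crop shows the diverter with the gate low at the left. The raised pad is at about (341,218) px, the push plate at (355,203), and five balls run to the lower left. In the top crop the raised pad is at (310,247) and the push plate's upper edge at about (285,260). Next I fit the stand's pose from the base corners and check it against these points.

Run:
```python
from h import *
t=lambda u,v:np.array([210+u*240/800,150+v*180/600]); s=lambda u,v:np.array([210+u*300/800,150+v*225/600])
ob=[("top",t(93,218),(65,225,12)),("top",t(690,148),(65,-225,12)),("top",t(714,318),(-65,-225,12)),("top",t(113,388),(-65,225,12)),
("scene",s(75,393),(-65,-225,12)),("scene",s(153,488),(65,-225,12)),("scene",s(556,254),(65,225,12))]
ch=[("top",t(333,325),(-41,68,113)),("top",t(527,302),(-41,-68,94)),("scene",s(345,180),(-41,68,113)),("scene",s(220,262),(-41,-68,94)),
("scene",s(387,138),(-69,125,121)),("top",t(251,366),(-66,125,144)),("top",t(104,325),(-22,220,98)),("scene",s(493,218),(66,125,131)),("top",t(227,155),(66,125,131))]
def r(q,o): return np.concatenate([proj(n,d2w(q,p))-uv for n,uv,p in o])
S=least_squares(r,[590,-40,0.1],args=(ob,),x_scale=[10,10,.1])
q=S.x; print(q,np.round(S.fun,1)); print(np.round(r(q,ch).reshape(-1,2),1))
S=least_squares(r,q,args=(ob+ch,),x_scale=[10,10,.1],loss='soft_l1'); q2=S.x; print(q2); print(np.round(r(q2,ob+ch).reshape(-1,2),1))
for k,p in dict(padr=(-41,68,113),push=(-69,125,121)).items(): print(k,d2w(q,p),d2w(q2,p))
```

```text
[ 6.22179050e+02 -5.73781563e+01  1.40327662e-01] [-0.5 -0.5  0.5 -1.4  0.4 -0.6 -0.6  0.8 -1.9 -2.1 -0.4  0.9  1.4 -1.2]
[[-5.4 -0.1]
 [-4.6  0. ]
 [ 6.  -0.7]
 [ 5.5 -0.9]
 [ 1.9 -3.6]
 [-5.7  1.4]
 [-3.7  0.2]
 [-0.2 -4.3]
 [-5.   6. ]]
[ 6.23014767e+02 -6.38134791e+01  1.37192420e-01]
[[ 2.1 -1.1]
 [ 3.2 -1.4]
 [ 2.9 -0.6]
 [ 1.9  0.2]
 [-4.5 -1.1]
 [-3.2  2.2]
 [-0.4  0.2]
 [-2.6 -0.5]
 [-1.8 -0.2]
 [ 3.9  0.4]
 [ 3.1  0.2]
 [-0.1 -2.5]
 [-2.9  0.9]
 [-0.9 -0.5]
 [-2.3 -3. ]
 [-2.1  5.5]]
padr [572.07107622   4.21884862 113.        ] [573.10016164  -2.05967657 113.        ]
push [536.37385897  56.7422594  121.        ] [537.56779315  50.57539528 121.        ]
```

Run:
```python
from h import *
t=lambda u,v:np.array([210+u*240/800,150+v*180/600]); s=lambda u,v:np.array([210+u*300/800,150+v*225/600])
ob=[("top",t(93,218),(65,225,12)),("top",t(690,148),(65,-225,12)),("top",t(714,318),(-65,-225,12)),("top",t(113,388),(-65,225,12)),
("scene",s(75,393),(-65,-225,12)),("scene",s(153,488),(65,-225,12)),("scene",s(556,254),(65,225,12))]
ch=[("top",t(333,325),(-41,68,113)),("top",t(527,302),(-41,-68,94)),("scene",s(345,180),(-41,68,113)),("scene",s(220,262),(-41,-68,94)),
("top",t(104,325),(-22,220,98)),("top",t(100,262),(22,220,98))]
sh=[("scene",s(387,138),(-69,125,121)),("top",t(251,366),(-66,125,144))]
def r(q): return np.concatenate([proj(n,d2w(q,np.array(p)+[0,q[3],0]))-uv for n,uv,p in ob]+[proj(n,d2w(q,p))-uv for n,uv,p in ch]+[proj(n,d2w(q,np.array(p)+[q[4],0,0]))-uv for n,uv,p in sh])
S=least_squares(r,[620,-60,0.14,10,4],x_scale=[10,10,.1,10,10],loss='soft_l1')
q=S.x; print(q); print(np.round(r(q).reshape(-1,2),1))
for k,p in dict(padr=(-41,68,113),push=(-69+q[4],125,121),open=(-27,125,121),wait=(0,-75,110)).items(): print(k,d2w(q,p),proj("scene",d2w(q,p)),proj("top",d2w(q,p)))
```

```text
[ 6.22254300e+02 -6.87567726e+01  1.39634618e-01  1.14807476e+01
  4.91094182e+00]
[[-0.6  0.1]
 [ 0.5 -0.8]
 [ 0.4  0. ]
 [-0.6  1.3]
 [-2.2 -2.6]
 [-0.7  0.4]
 [ 1.1 -1.5]
 [-0.4 -0.1]
 [ 0.4  0.1]
 [ 1.9  0.9]
 [ 1.   0.8]
 [ 1.3  0.2]
 [ 0.3 -0. ]
 [-0.9 -1. ]
 [-0.8 -0.9]]
padr [572.18902853  -7.1250555  113.        ] [341.24581688 218.4053236 ] [309.54352427 247.43370842]
push [541.39136407  46.10659366 121.        ] [354.25954557 200.79326238] [285.36725089 260.6001806 ]
open [578.11943136  51.26869693 121.        ] [364.0848289  209.41726457] [283.41394742 244.13472909]
wait [ 632.69289776 -143.02679135  110.        ] [301.21392759 256.63002056] [369.93988671 221.9365251 ]
```

The fit is consistent to about 1 px. The base turns out to be offset by +11 mm in y, and the shutter starts at about 5 mm. Next I close the jaws, turn about +12.9° to line up with the diverter's axes, and move in front of the push plate at the current height.

```bash
python3 -m creep '[{"offset":[0,0,0],"dr":[0,0,6.45],"jaw":0},{"offset":[0.01,-0.012,0],"dr":[0,0,6.45],"jaw":0},{"offset":[0.02,-0.024,0],"dr":[0,0,0],"jaw":0},{"offset":[0.022,-0.026,0],"dr":[0,0,0],"jaw":0},{"offset":[0.022,-0.026,0],"dr":[0,0,0],"jaw":0},{"offset":[0.022,-0.026,0],"dr":[0,0,0],"jaw":0},{"offset":[0.022,-0.026,0],"dr":[0,0,0],"jaw":0},{"offset":[0.022,-0.026,0],"dr":[0,0,0],"jaw":0},{"offset":[0.022,-0.026,0],"dr":[0,0,0],"jaw":0},{"offset":[0.022,-0.026,0],"dr":[0,0,0],"jaw":0},{"offset":[0.022,-0.026,0],"dr":[0,0,0],"jaw":0},{"offset":[0.022,-0.026,0],"dr":[0,0,0],"jaw":0},{"offset":[0.022,-0.026,0],"dr":[0,0,0],"jaw":0},{"offset":[0.022,-0.026,0],"dr":[0,0,0],"jaw":0},{"offset":[0.022,-0.026,0],"dr":[0,0,0],"jaw":0},{"offset":[0.022,-0.026,0],"dr":[0,0,0],"jaw":0},{"offset":[0.022,-0.026,0],"dr":[0,0,0],"jaw":0},{"offset":[0.02,-0.024,0],"dr":[0,0,0],"jaw":0},{"offset":[0.01,-0.012,0],"dr":[0,0,0],"jaw":0},{"offset":[0,0,0],"dr":[0,0,0],"jaw":0}]' 30
cat >> h.py <<'E'
Q=[622.25,-68.76,.1396]
def st():
    from workcell import bot
    from scipy.spatial.transform import Rotation as R
    s=bot.sense(); p=s["tool_pos"]; c,n=np.cos(Q[2]),np.sin(Q[2]); d=p-[Q[0],Q[1],0]
    m=R.from_quat(np.roll(s["tcp_rot"],-1)).as_matrix()
    print("t",s["t"],"local",np.round([c*d[0]+n*d[1],-n*d[0]+c*d[1],d[2]],1),"yaw",np.arctan2(m[1,0],m[0,0]),"z",np.round(m[:,2],3),"F",np.round(s["contact_force"],2),"open",s["opening"],"j",np.round(s["joint_pos"],2))
def pic(n,name,box):
    from workcell import bot
    import cv2
    l,t,r,b=box; f=bot.grab_frame(n)["img"][t:b,l:r,::-1]; k=min(800/(r-l),600/(b-t)); cv2.imwrite("pics/"+name,cv2.resize(f,None,fx=k,fy=k,interpolation=cv2.INTER_CUBIC))
E
python3 -c "
from h import *; st(); pic('scene','s2.png',(210,110,450,290)); print(__import__('workcell').bot.tips_ahead)"
```

```text
t: 3.4
tool_pos: [481.0, 17.9, 201.5]
tcp_rot: [-0.0, 0.997, 0.071, -0.0]
contact_force: [-0.4, -0.4, -0.1]
opening: -0.1
t 3.4 local [-127.8  105.5  201.5] yaw 0.14171451801846457 z [-0.001  0.    -1.   ] F [-0.38 -0.39 -0.09] open -0.13765416851363715 j [ 0.04  0.18 -0.08  1.31  0.    3.04]
8.0
```

View pics/s2.png

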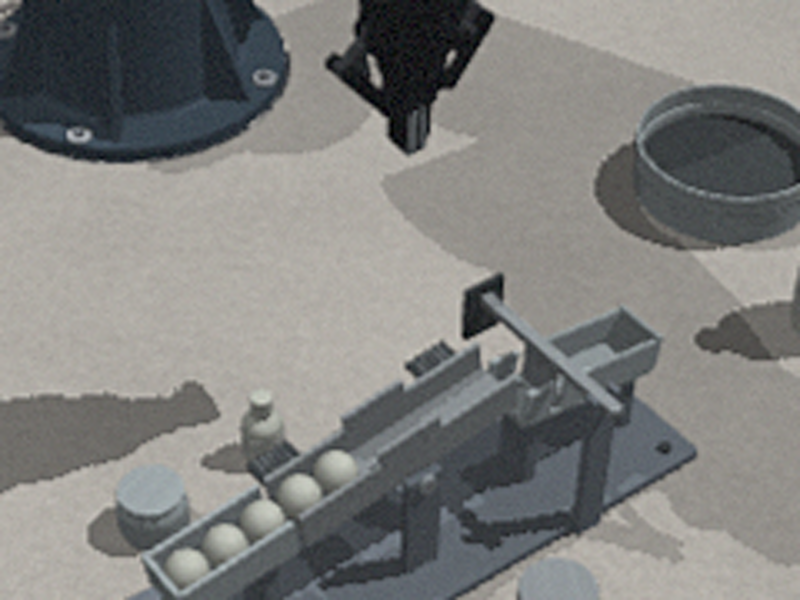

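The fingers are shut at about (333,155) px in the full scene picture, clear of everything, and the push plate stands ahead of them at (354,202). Next I line up in y and go down to push height.

```bash
python3 -m creep '[{"offset":[0.005,-0.010,0.005],"dr":[0,0,0],"jaw":0},{"offset":[0.005,-0.0095,0.01],"dr":[0,0,0],"jaw":0},{"offset":[0,0,0.02],"dr":[0,0,0],"jaw":0},{"offset":[0,0,0.02],"dr":[0,0,0],"jaw":0},{"offset":[0,0,0.02],"dr":[0,0,0],"jaw":0},{"offset":[0,0,0.01],"dr":[0,0,0],"jaw":0},{"offset":[0,0,0],"dr":[0,0,0],"jaw":0},{"offset":[0,0,0],"dr":[0,0,0],"jaw":0}]'
python3 -c "
from h import *; st(); pic('scene','s3.png',(270,130,450,265)); pic('top','t3.png',(220,190,380,310))"
```

```text
t: 4.25
tool_pos: [487.9, 37.5, 117.3]
tcp_rot: [-0.0, 0.998, 0.07, 0.0]
contact_force: [0.6, 0.2, 0.8]
opening: -0.2
t 4.25 local [-118.3  123.9  117.3] yaw 0.13944960161612624 z [ 0.  0. -1.] F [0.55 0.23 0.83] open -0.15953227834960132 j [ 0.08  0.22 -0.24  1.11  0.    3.08]
```

View pics/s3.png

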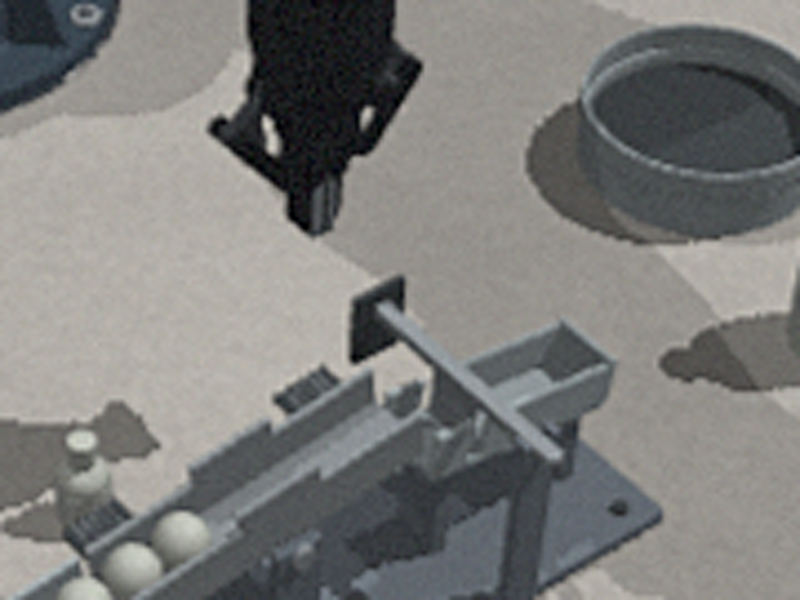

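View pics/t3.png

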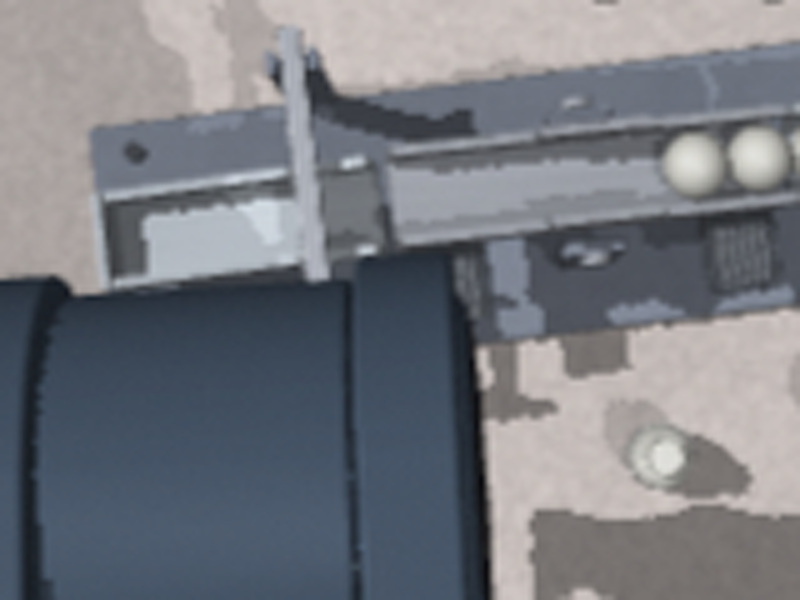

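The tip is at about (341,183) px, level with the push plate and facing it. I push slowly and stop short of the expected end.

```bash
python3 -m creep '[{"offset":[0.01,0,0],"dr":[0,0,0],"jaw":0},{"offset":[0.015,-0.001,0],"dr":[0,0,0],"jaw":0},{"offset":[0.01,0,0],"dr":[0,0,0],"jaw":0},{"offset":[0.005,0,0],"dr":[0,0,0],"jaw":0},{"offset":[0.005,0,0],"dr":[0,0,0],"jaw":0},{"offset":[0.005,0,0],"dr":[0,0,0],"jaw":0},{"offset":[0.005,0,0],"dr":[0,0,0],"jaw":0},{"offset":[0.005,0,0],"dr":[0,0,0],"jaw":0},{"offset":[0.005,0,0],"dr":[0,0,0],"jaw":0},{"offset":[0.005,0,0],"dr":[0,0,0],"jaw":0},{"offset":[0.004,0,0],"dr":[0,0,0],"jaw":0},{"offset":[0,0,0],"dr":[0,0,0],"jaw":0}]'
python3 -c "
from h import *; st(); pic('scene','s4.png',(270,130,450,265))"
```

```text
t: 5.55
tool_pos: [561.3, 48.8, 116.7]
tcp_rot: [0.0, 0.998, 0.07, -0.0]
contact_force: [-0.5, 0.8, -0.0]
opening: 0.2
t 5.55 local [-44.  124.9 116.7] yaw 0.1396574465939019 z [-0. -0. -1.] F [-0.46  0.84 -0.03] open 0.19917655490843564 j [ 0.09  0.37 -0.04  1.16 -0.    3.09]
```

View pics/s4.png

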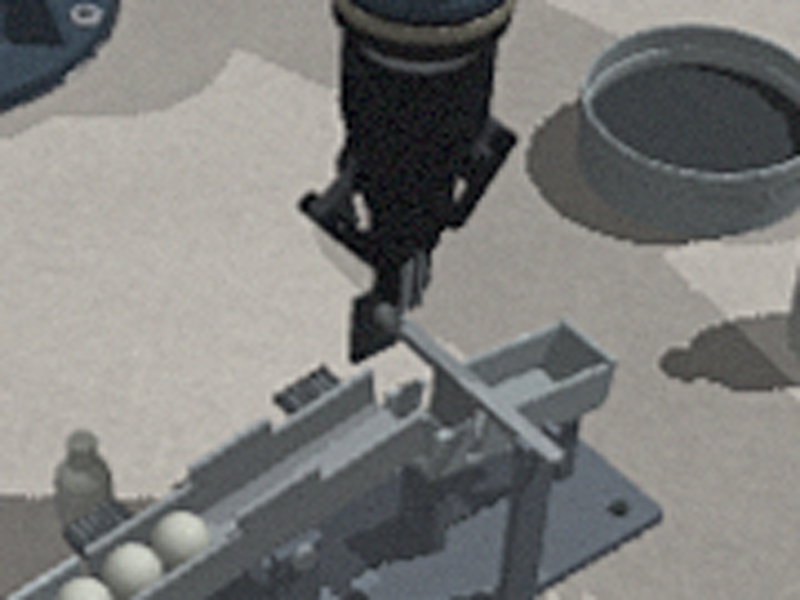

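Run:
```python
from h import *
for p in[(561.3,48.8,108.7),(487.9,37.5,109.3),(178.4,-467,194)]:
    u=proj("scene",p); print(u,(u-[270,130])*800/180, proj("top",p))
```

```text
[359.23169604 209.21088621] [396.58531572 352.04838317] [284.73513572 251.91873365]
[339.94267172 192.40164564] [310.85631874 277.3406473 ] [289.03280513 284.59435202]
[ 93.44740881 155.50470702] [-784.67818305  113.35425342] [530.34793426 441.58211779]
```

```bash
python3 -c "
from h import *; pic('scene','s5.png',(335,175,405,228)); pic('top','t5.png',(220,190,380,310))"
```

```text
(no output)
```

View pics/s5.png

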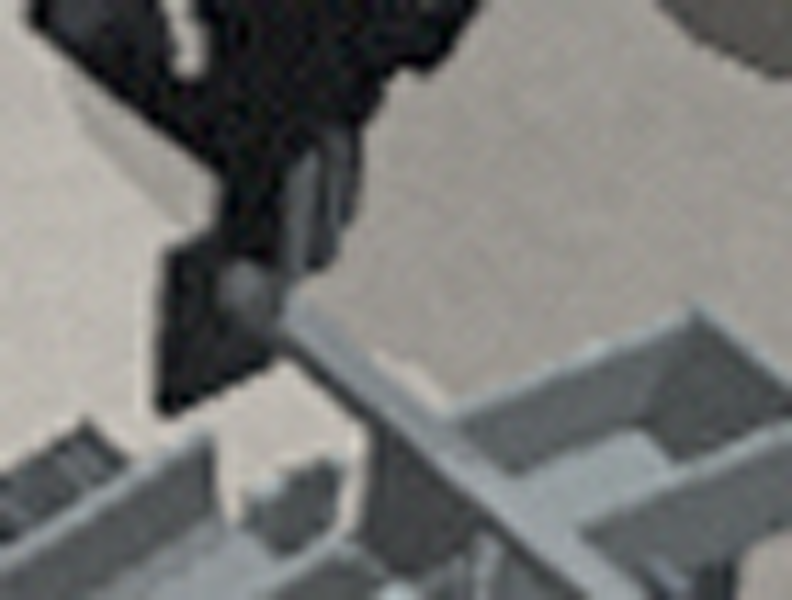

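View pics/t5.png

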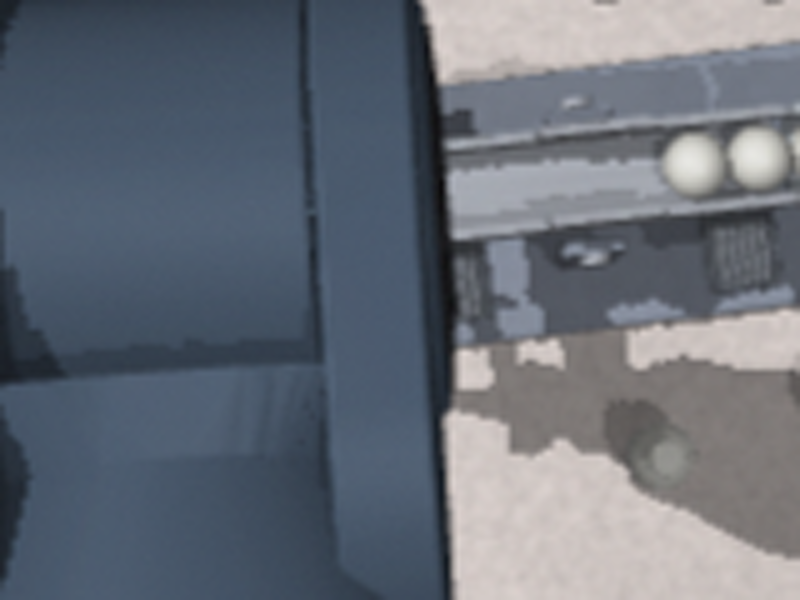

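The push made no contact: the plate is unmoved at (355,203) px, and the force is about 0. The visible fingertip is also about 9 px above where the pose says it should be. I'll check the tip by stereo in the start pictures before moving.

Run:
```python
import cv2,numpy as np
from h import *
a=cv2.imread("pics/scene0.png")[80:170,20:140]; b=cv2.imread("pics/top0.png")[380:480,460:640]
o=np.zeros((600,800,3),np.uint8); o[:300,:400]=cv2.resize(a,(400,300),interpolation=cv2.INTER_CUBIC); o[300:,:540]=cv2.resize(b,(540,300),interpolation=cv2.INTER_CUBIC)
cv2.imwrite("pics/st.png",o)
# fingers at start: tool y axis=(.357,-.934)
for z in(194,207,230,240):
  for sg in(-1,1):
    p=np.array([178.4,-467.1,z])+sg*45*np.array([.357,-.934,0]); u,v=proj("scene",p),proj("top",p)
    print(z,sg,"scene crop",(u-[20,80])*10/3,"top crop",(v-[460,380])*3+[0,300])
u=proj("scene",(481,17.9,193.5)); print(u)
```

```text
194 -1 scene crop [298.09418342 222.86587633] top crop [149.88939779 508.08204553]
194 1 scene crop [189.35338358 281.61649656] top crop [272.31696088 461.48073798]
207 -1 scene crop [293.47271429 208.43553526] top crop [157.61491044 515.14444226]
207 1 scene crop [183.80873512 267.07265446] top crop [281.65810588 467.89944122]
230 -1 scene crop [285.14251832 182.42485218] top crop [171.80328398 528.11496309]
230 1 scene crop [173.8077535  240.83966625] top crop [298.81183735 479.68650925]
240 -1 scene crop [281.45793652 170.91990199] top crop [178.18964032 533.95314939]
240 1 scene crop [169.38138163 229.22910985] top crop [306.53215538 484.99147244]
[332.32044571 166.52829567]
```

View pics/st.png

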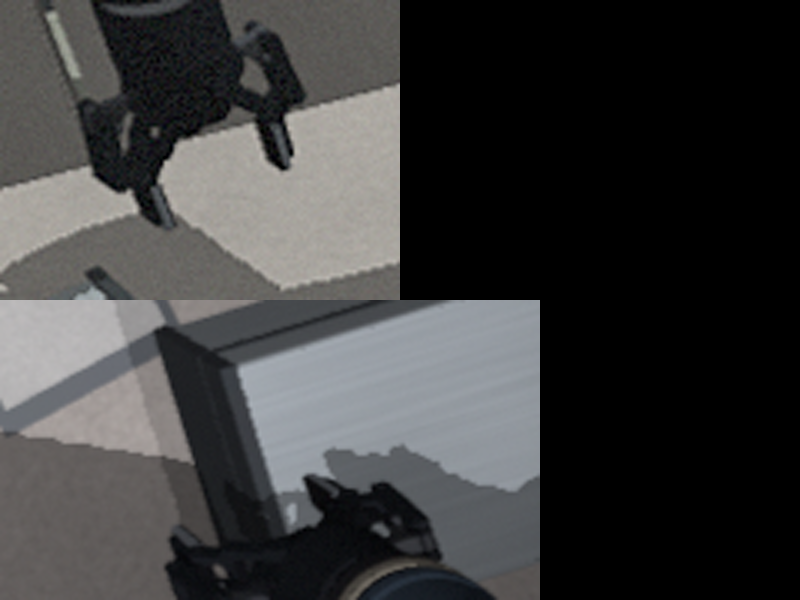

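Both cameras agree: the fingertips really stand about 33 mm higher than the reported pose implies, with x and y correct. The tip therefore passed just above the plate. From here on I take tip z as reported TCP z + 25. I lift, back off and go down by that much more.

```bash
python3 -m creep '[{"offset":[0,0,-0.01],"dr":[0,0,0],"jaw":0},{"offset":[-0.005,0,-0.01],"dr":[0,0,0],"jaw":0},{"offset":[-0.02,0,0],"dr":[0,0,0],"jaw":0},{"offset":[-0.02,0,0],"dr":[0,0,0],"jaw":0},{"offset":[-0.02,0,0],"dr":[0,0,0],"jaw":0},{"offset":[-0.01,0,0.01],"dr":[0,0,0],"jaw":0},{"offset":[0,0,0.02],"dr":[0,0,0],"jaw":0},{"offset":[0,0,0.015],"dr":[0,0,0],"jaw":0},{"offset":[0,0,0.008],"dr":[0,0,0],"jaw":0},{"offset":[0,0,0],"dr":[0,0,0],"jaw":0},{"offset":[0,0,0],"dr":[0,0,0],"jaw":0}]'
python3 -c "
from h import *; st(); pic('scene','s6.png',(270,130,450,265))"
```

```text
t: 6.8
tool_pos: [487.0, 38.3, 84.7]
tcp_rot: [-0.0, 0.998, 0.07, 0.0]
contact_force: [-0.6, 1.0, 0.3]
opening: 0.3
t 6.8 local [-119.1  124.8   84.7] yaw 0.13960031879112655 z [ 0.001  0.    -1.   ] F [-0.59  1.    0.32] open 0.28153810289169895 j [ 0.08  0.24 -0.3   1.03  0.    3.08]
```

View pics/s6.png

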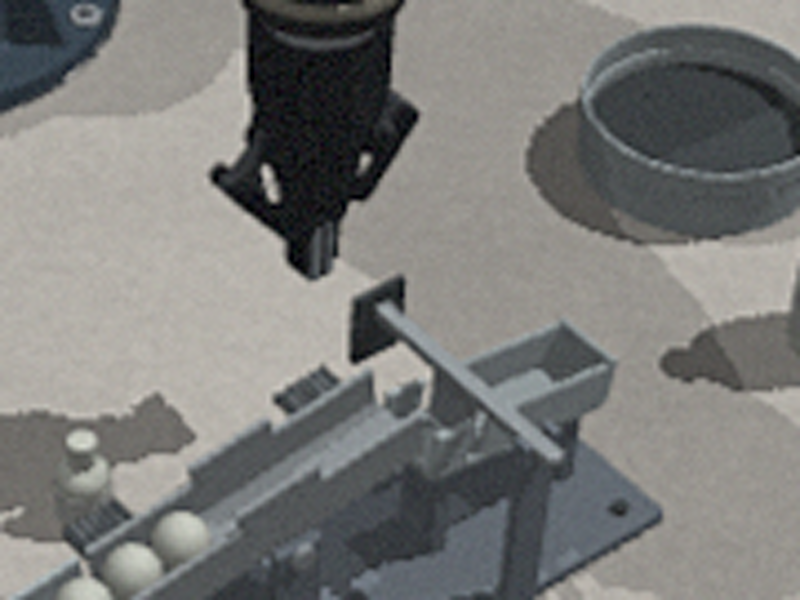

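The tip is now at crop (315,278), which matches the prediction for z ≈ 109, and the plate is untouched. Pushing now.

```bash
python3 -m creep '[{"offset":[0.01,0,0],"dr":[0,0,0],"jaw":0},{"offset":[0.015,0,0],"dr":[0,0,0],"jaw":0},{"offset":[0.01,0,0],"dr":[0,0,0],"jaw":0},{"offset":[0.005,0,0],"dr":[0,0,0],"jaw":0},{"offset":[0.004,0,0],"dr":[0,0,0],"jaw":0},{"offset":[0.004,0,0],"dr":[0,0,0],"jaw":0},{"offset":[0.004,0,0],"dr":[0,0,0],"jaw":0},{"offset":[0.004,0,0],"dr":[0,0,0],"jaw":0},{"offset":[0.004,0,0],"dr":[0,0,0],"jaw":0},{"offset":[0.004,0,0],"dr":[0,0,0],"jaw":0},{"offset":[0.004,0,0],"dr":[0,0,0],"jaw":0},{"offset":[0.003,0,0],"dr":[0,0,0],"jaw":0}]'
python3 -c "
from h import *; st(); pic('scene','s7.png',(270,130,450,265))"
```

```text
t: 8.05
tool_pos: [557.3, 48.2, 83.8]
tcp_rot: [-0.0, 0.998, 0.07, -0.0]
contact_force: [-2.3, 0.2, -0.2]
opening: -0.2
t 8.05 local [-48.1 124.9  83.8] yaw 0.13964065270966639 z [-0.  0. -1.] F [-2.28  0.19 -0.18] open -0.15089823690600435 j [ 0.09  0.38 -0.11  1.08  0.    3.09]
```

View pics/s7.png

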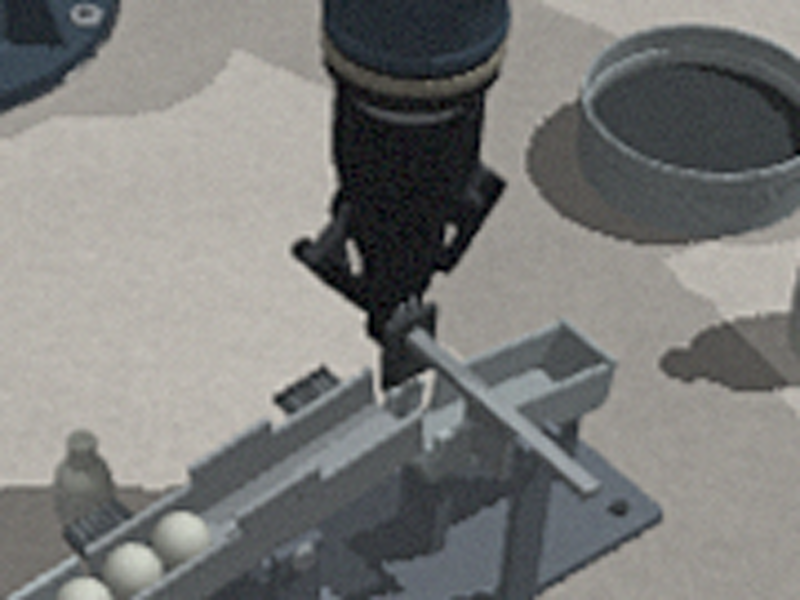

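The plate and bar are moving at 2.3 N, so I continue gently toward the stop.

```bash
python3 -m creep '[{"offset":[0.004,0,0],"dr":[0,0,0],"jaw":0},{"offset":[0.003,0,0],"dr":[0,0,0],"jaw":0},{"offset":[0.001,0,0],"dr":[0,0,0],"jaw":0},{"offset":[0,0,0],"dr":[0,0,0],"jaw":0}]'; python3 -m creep '[{"offset":[0.001,0,0],"dr":[0,0,0],"jaw":0},{"offset":[0.001,0,0],"dr":[0,0,0],"jaw":0},{"offset":[0,0,0],"dr":[0,0,0],"jaw":0}]'
```

```text
t: 8.5
tool_pos: [565.2, 49.3, 83.9]
tcp_rot: [-0.0, 0.998, 0.07, 0.0]
contact_force: [-0.8, -0.7, -0.6]
opening: 0.1
t: 8.8
tool_pos: [567.0, 49.6, 83.9]
tcp_rot: [0.0, 0.998, 0.07, 0.0]
contact_force: [-1.4, 1.1, 1.1]
opening: 0.2
```

```bash
python3 -m creep '[{"offset":[0.001,0,0],"dr":[0,0,0],"jaw":0},{"offset":[0.001,0,0],"dr":[0,0,0],"jaw":0}]'; python3 -m creep '[{"offset":[0.001,0,0],"dr":[0,0,0],"jaw":0},{"offset":[0.001,0,0],"dr":[0,0,0],"jaw":0}]'
python3 -c "
from h import *; st()"
```

```text
t: 9.0
tool_pos: [568.9, 49.8, 83.9]
tcp_rot: [0.0, 0.998, 0.07, 0.0]
contact_force: [-1.4, -0.6, 1.8]
opening: -0.1
t: 9.2
tool_pos: [569.3, 49.9, 83.7]
tcp_rot: [0.0, 0.998, 0.07, -0.001]
contact_force: [-19.6, -3.3, 13.8]
opening: 0.3
t 9.2 local [-35.9 124.9  83.7] yaw 0.13963334147611267 z [-0.003 -0.    -1.   ] F [-19.58  -3.29  13.77] open 0.34213849373525024 j [ 0.09  0.41 -0.07  1.1  -0.    3.09]
```

The force jumped to 20 N, so the shutter is at its stop. I back off, lift and check the picture.

```bash
python3 -m creep '[{"offset":[-0.004,0,0],"dr":[0,0,0],"jaw":0},{"offset":[-0.015,0,0],"dr":[0,0,0],"jaw":0},{"offset":[-0.02,0,0],"dr":[0,0,0],"jaw":0},{"offset":[-0.005,0.005,-0.02],"dr":[0,0,0],"jaw":0},{"offset":[0,0.01,-0.02],"dr":[0,0,0],"jaw":0},{"offset":[0.01,0.02,-0.02],"dr":[0,0,0],"jaw":0},{"offset":[0.012,0.017,0],"dr":[0,0,0],"jaw":0},{"offset":[0.01,0.005,0],"dr":[0,0,0],"jaw":0},{"offset":[0,0,0],"dr":[0,0,0],"jaw":0},{"offset":[0,0,0],"dr":[0,0,0],"jaw":0}]'
python3 -c "
from h import *; st(); pic('scene','s8.png',(270,130,450,265));pic('top','t8.png',(220,190,380,310))"
```

```text
t: 10.2
tool_pos: [566.7, -7.9, 143.6]
tcp_rot: [-0.0, 0.998, 0.07, -0.0]
contact_force: [-1.3, -0.6, -0.2]
opening: 0.1
t 10.2 local [-46.6  68.  143.6] yaw 0.13955923390110567 z [-0.  0. -1.] F [-1.34 -0.62 -0.17] open 0.09823751615765171 j [-0.01  0.37  0.03  1.23  0.    2.99]
```

View pics/s8.png

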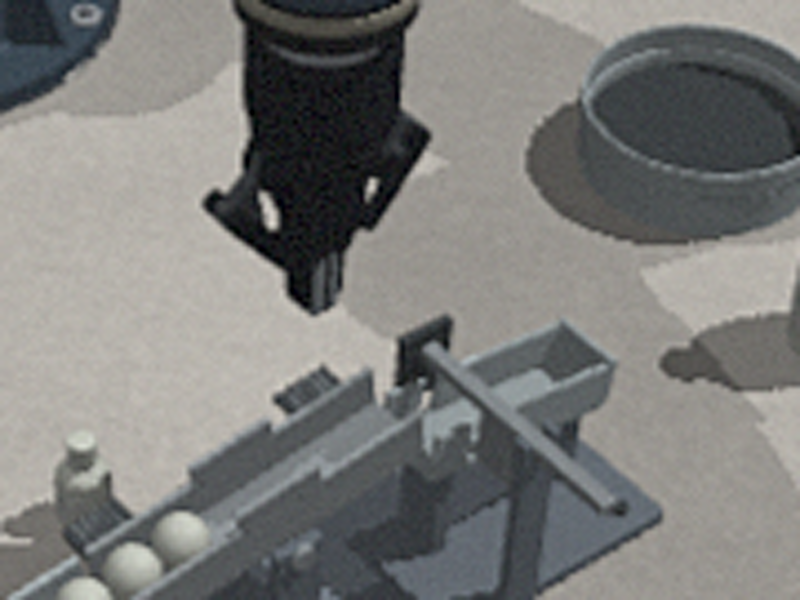

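View pics/t8.png

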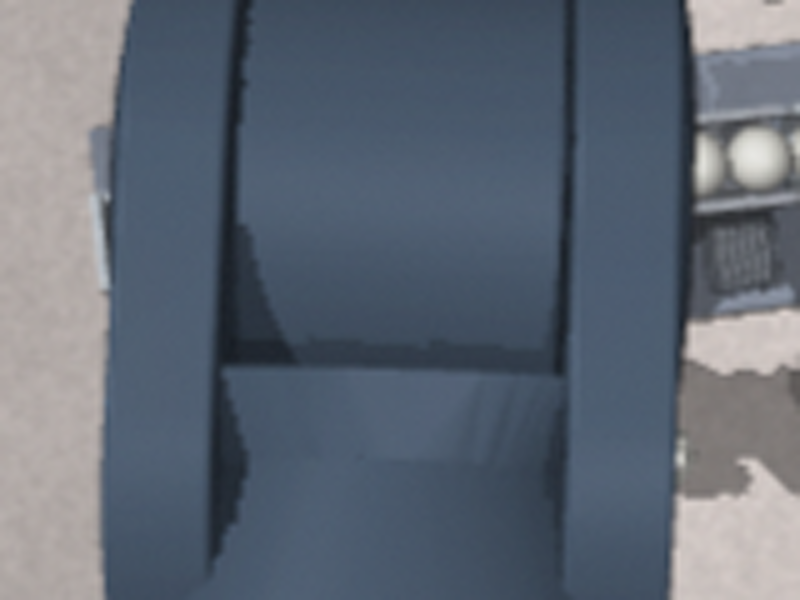

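The shutter bar's end has moved from (558,458) to (615,508) in the crop and the lane is open. The fingers hang above the raised pad. Next I go down to just above it.

```bash
python3 -c "
from h import *
u=proj('scene',(566.7,-7.9,168.6)); print((u-[270,130])*800/180)"
python3 -m creep '[{"offset":[0,0,0.01],"dr":[0,0,0],"jaw":0},{"offset":[0,0,0.015],"dr":[0,0,0],"jaw":0},{"offset":[0,0,0.012],"dr":[0,0,0],"jaw":0},{"offset":[0,0,0.006],"dr":[0,0,0],"jaw":0},{"offset":[0,0,0],"dr":[0,0,0],"jaw":0},{"offset":[0,0,0],"dr":[0,0,0],"jaw":0}]'
python3 -c "
from h import *; st(); pic('scene','s9.png',(270,130,450,265))"
```

```text
[313.42562922 309.1886258 ]
t: 10.9
tool_pos: [567.0, -8.0, 101.0]
tcp_rot: [0.0, 0.998, 0.07, 0.0]
contact_force: [0.3, -0.5, 0.4]
opening: 0.3
t 10.9 local [-46.3  67.9 101. ] yaw 0.13971130695130743 z [ 0.  0. -1.] F [ 0.34 -0.49  0.36] open 0.33732823846025706 j [-0.01  0.39 -0.05  1.13  0.    2.99]
```

View pics/s9.png

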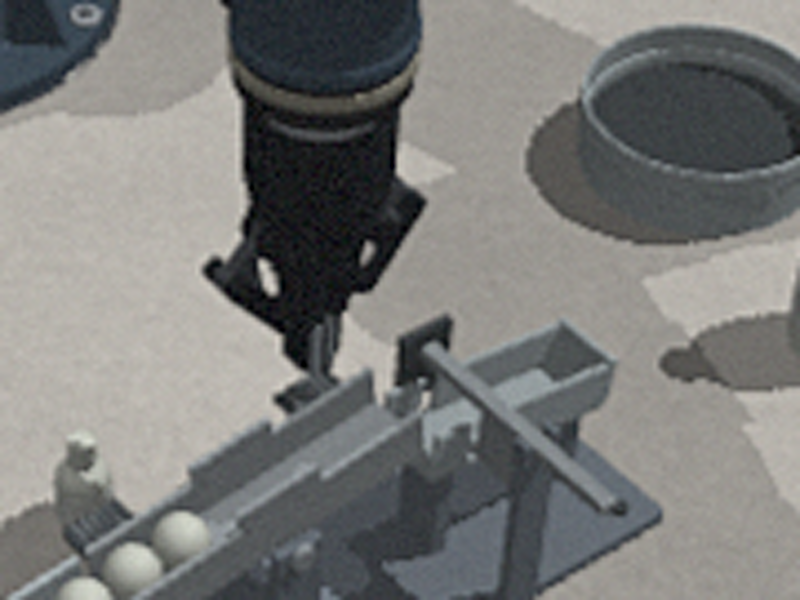

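The tip sits right over the pad at about (318,380) crop. Pressing down now, stopping short of the far stop.

```bash
python3 -m creep '[{"offset":[0,0,0.005],"dr":[0,0,0],"jaw":0},{"offset":[0,0,0.005],"dr":[0,0,0],"jaw":0},{"offset":[0,0,0.004],"dr":[0,0,0],"jaw":0},{"offset":[0,0,0.003],"dr":[0,0,0],"jaw":0},{"offset":[0,0,0.003],"dr":[0,0,0],"jaw":0},{"offset":[0,0,0.003],"dr":[0,0,0],"jaw":0},{"offset":[0,0,0.003],"dr":[0,0,0],"jaw":0},{"offset":[0,0,0.002],"dr":[0,0,0],"jaw":0}]'
python3 -c "
from h import *; st(); pic('scene','s10.png',(250,130,430,265))"
```

```text
t: 11.75
tool_pos: [566.8, -8.0, 72.6]
tcp_rot: [-0.0, 0.998, 0.07, -0.0]
contact_force: [-0.9, 0.1, 0.7]
opening: -0.2
t 11.75 local [-46.4  67.9  72.6] yaw 0.1396500082161114 z [-0.  0. -1.] F [-0.91  0.13  0.67] open -0.2441048520210619 j [-0.01  0.4  -0.1   1.06  0.    2.99]
```

View pics/s10.png

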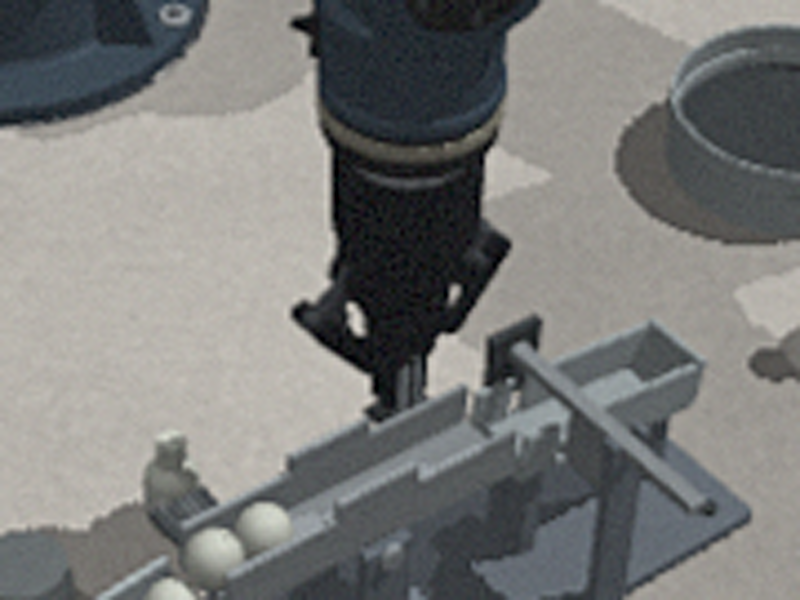

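The gate is rocking over. I press the last few millimetres and hold while the balls roll.

```bash
python3 -m creep '[{"offset":[0,0,0.002],"dr":[0,0,0],"jaw":0},{"offset":[0,0,0.001],"dr":[0,0,0],"jaw":0},{"offset":[0,0,0],"dr":[0,0,0],"jaw":0},{"offset":[0,0,0],"dr":[0,0,0],"jaw":0},{"offset":[0,0,0],"dr":[0,0,0],"jaw":0},{"offset":[0,0,0],"dr":[0,0,0],"jaw":0}]'
python3 -c "
from h import *; st(); pic('scene','s11.png',(250,130,430,265))"
```

```text
t: 12.4
tool_pos: [566.9, -8.0, 69.9]
tcp_rot: [0.0, 0.998, 0.07, 0.0]
contact_force: [-0.5, -0.7, 0.7]
opening: -0.1
t 12.4 local [-46.4  67.9  69.9] yaw 0.1396758422764508 z [ 0. -0. -1.] F [-0.47 -0.73  0.73] open -0.08989090884446796 j [-0.01  0.41 -0.11  1.06 -0.    2.99]
```

View pics/s11.png

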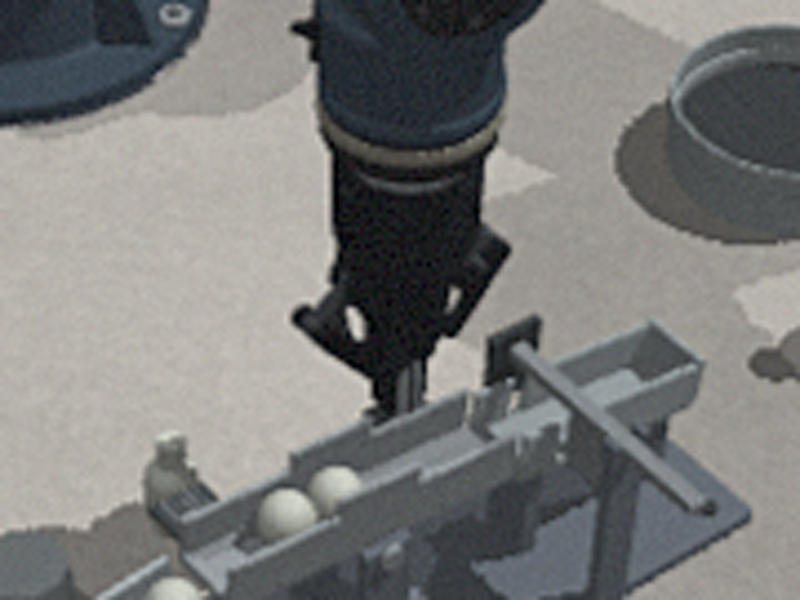

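The two waiting balls are rolling down the trough, now at (288,515) and (336,490) in the crop. I keep holding.

```bash
python3 -m creep '[{"offset":[0,0,0],"dr":[0,0,0],"jaw":0},{"offset":[0,0,0],"dr":[0,0,0],"jaw":0},{"offset":[0,0,0],"dr":[0,0,0],"jaw":0},{"offset":[0,0,0],"dr":[0,0,0],"jaw":0},{"offset":[0,0,0],"dr":[0,0,0],"jaw":0},{"offset":[0,0,0],"dr":[0,0,0],"jaw":0},{"offset":[0,0,0],"dr":[0,0,0],"jaw":0},{"offset":[0,0,0],"dr":[0,0,0],"jaw":0},{"offset":[0,0,0],"dr":[0,0,0],"jaw":0},{"offset":[0,0,0],"dr":[0,0,0],"jaw":0}]'
python3 -c "
from h import *; st(); pic('scene','s12.png',(250,130,430,265))"
```

```text
t: 13.45
tool_pos: [566.8, -8.0, 69.8]
tcp_rot: [0.0, 0.998, 0.07, 0.0]
contact_force: [0.3, 0.2, 0.1]
opening: 0.1
t 13.45 local [-46.4  67.9  69.8] yaw 0.13969604240419095 z [ 0. -0. -1.] F [0.25 0.19 0.09] open 0.11375709032268141 j [-0.01  0.41 -0.11  1.06 -0.    2.99]
```

View pics/s12.png

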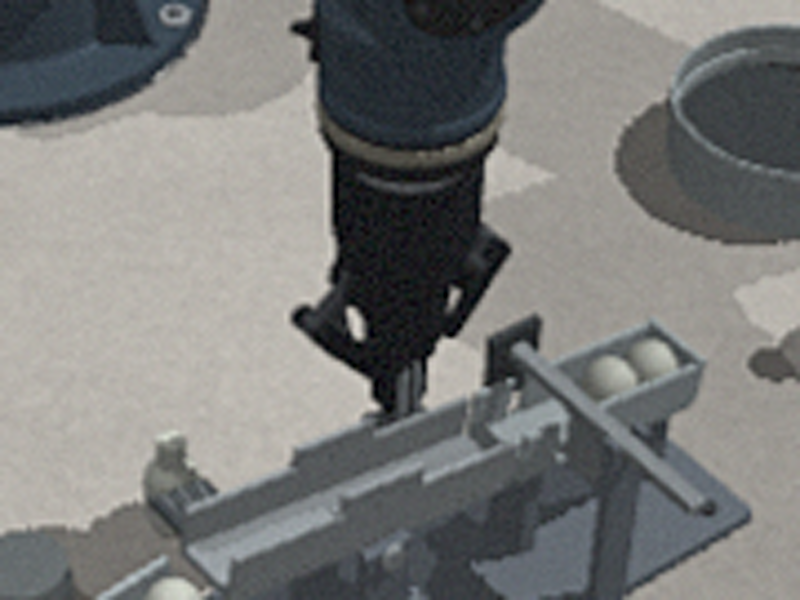

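Both balls are at the end of the empty lane and the gate is over, with no load on the finger. I lift straight up, back away and check.

```bash
python3 -m creep '[{"offset":[0,0,-0.005],"dr":[0,0,0],"jaw":0},{"offset":[0,0,-0.015],"dr":[0,0,0],"jaw":0},{"offset":[0,0,-0.03],"dr":[0,0,0],"jaw":0},{"offset":[0,0,-0.03],"dr":[0,0,0],"jaw":0},{"offset":[0,0,-0.03],"dr":[0,0,0],"jaw":0},{"offset":[-0.02,0,-0.02],"dr":[0,0,0],"jaw":0},{"offset":[-0.03,0,0],"dr":[0,0,0],"jaw":0},{"offset":[-0.03,0,0],"dr":[0,0,0],"jaw":0},{"offset":[-0.03,0,0],"dr":[0,0,0],"jaw":0},{"offset":[-0.03,0,0],"dr":[0,0,0],"jaw":0},{"offset":[-0.02,0,0],"dr":[0,0,0],"jaw":0},{"offset":[0,0,0],"dr":[0,0,0],"jaw":0},{"offset":[0,0,0],"dr":[0,0,0],"jaw":0},{"offset":[0,0,0],"dr":[0,0,0],"jaw":0},{"offset":[0,0,0],"dr":[0,0,0],"jaw":0}]'
python3 -c "
from h import *; st(); pic('scene','s13.png',(210,150,450,330)); pic('top','t13.png',(210,150,450,330))"
```

```text
t: 15.0
tool_pos: [409.0, -30.2, 199.7]
tcp_rot: [-0.0, 0.998, 0.07, -0.0]
contact_force: [-0.9, 0.2, -0.2]
opening: 0.1
t 15.0 local [-205.8   67.9  199.7] yaw 0.1398877496242248 z [-0. -0. -1.] F [-0.93  0.2  -0.25] open 0.09132515723705284 j [-0.07  0.03 -0.25  1.29 -0.    2.93]
```

View pics/s13.png

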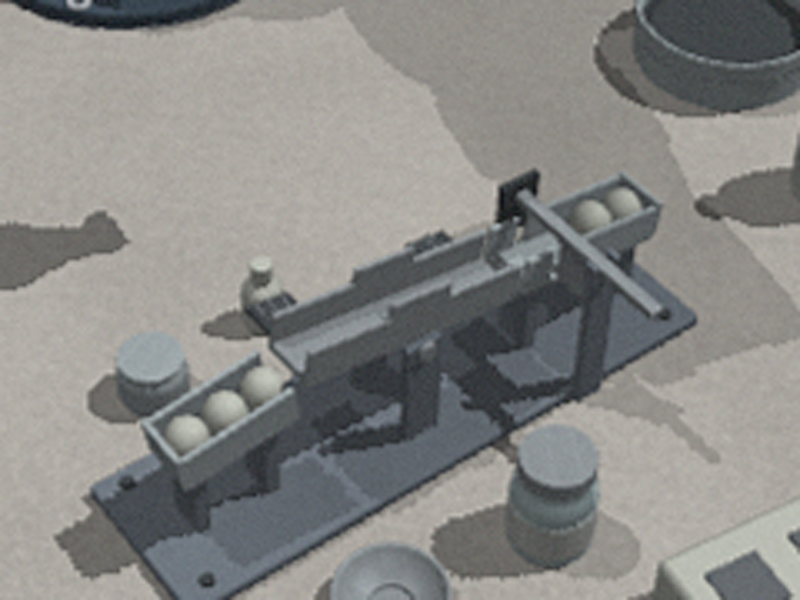

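View pics/t13.png

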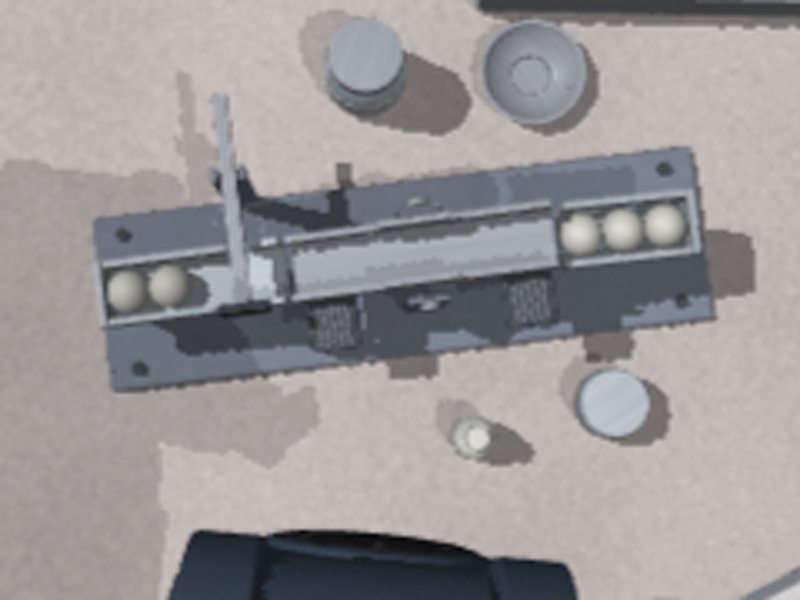

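The pictures show both capsules at the closed end of the empty lane, at (127,290) and (168,286) in the top crop. The shutter is open, the gate is over, the queue of three is unchanged, and the bystanders are where they were. Handing in.

```bash
python3 -c "
from workcell import bot; print(bot.job_done())"
```

```text
the job is handed in; nothing more can be done
None
```

The job is done and handed in at about 15 s of the 40 s allowed. With the jaws shut, I pushed the shutter to its open stop. I then pressed the raised pad until the gate went over, held while both capsules rolled, and withdrew.

**Final pictures:** After I withdrew, both capsules lie at the closed end of the empty lane. The gate stays over and the shutter is open. The three queued capsules look undisturbed, and the bystanders in view (vial, tin, jar, dish) have not moved. I did not check the bottle or scoop in the last pictures, and only part of the sieve was in view.

**Force:** The highest reading I saw was about 24 N, a brief press when the shutter met its stop. Readings while pressing the gate were below about 1 N.

**What disagreed:**
- **Fingertip height:** Both cameras showed the fingertips about 33 mm higher than the reported pose implied. My first push therefore passed just above the push plate; I felt no contact and the plate did not move. I corrected for this from the pictures and repeated the push.
- **Base position:** The base fitted best shifted about 11 mm along its length from the diverter's origin, so I used the lanes and pads for positioning instead.

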